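# Stack an idler stud: spacer, washer, flanged bushing, pressed to its seat

## Task

Build up the idler stud on the green mount: thread on the aluminium spacer, then the dark steel washer, then the brass bushing with its flange down. Then press the bushing down, pushing the stiff orange collar ahead of the stack, until you feel the spacer land firmly on the rubber ring hidden in the bore of the mount; its depth differs from mount to mount, so go gently and do not crush the rubber. Let go, leave the stack closed up on the stud, and leave the things lying round about where they are.

Things in the scene. Friction and masses are not known exactly. Their poses are not given: they have to be found in the camera images.
- mount: Green idler mount, fixed to the bench: foot 136 x 100 x 8 mm, on it a block 92 x 92 mm with its top 40 mm above the bench and a round bore 52 mm wide down its middle. Origin: on the bench under the bore's centre, z up. Deep in the bore lies a rubber ring, 28 mm inside, 48 mm outside.
- bore (a point): Centre of the bore's mouth, 40 mm above the bench. The rubber ring lies on shims of unknown thickness: its top is 4 to 24 mm below this mouth and is not measured. It yields about 1 mm for each 6 N and springs back. 4 N or more on it for a moment is a firm seat (aim for 6 to 10 N); above 16 N it is crushed.
- stud: Fixed upright steel stud, 12 mm thick, in the middle of the mount. Origin: on the bench on its axis, z up. Round it sits an orange collar, 24 mm wide, 10 mm high, its top 44 to 52 mm above the bench at the start (not measured), which carries the loose stack. It fits down through the rubber ring; the spacer does not.
- stud_tip (a point): Tip of the stud on its axis, 106 mm above the bench; the last 6 mm taper from 12 to 7 mm. The collar below moves down only when pushed with about 6 N in all (the loose stack's own weight, 3 N, counts towards it), the same all the way, and stays where it is left.
- spacer: Aluminium tube, outside 38 mm, bore 14 mm, 30 mm high, 0.12 kg, standing on the bench. Origin: centre of its underside, z along its axis up. Goes on first, as it stands.
- washer: Dark steel washer, outside 44 mm, bore 14 mm, 6 mm thick, 0.05 kg, lying flat. Origin: centre of its underside, z up. Goes on second, as it lies.
- bushing: Brass bushing, 34 mm high, bore 14 mm: flange 40 mm wide and 6 mm thick at its lower end, above it a sleeve 28 mm wide; 0.12 kg, standing on its flange. Origin: centre of the flange's underside, z up. Goes on last, flange down.
- ball_bearing: Ball bearing, 47 mm wide, 14 mm high, lying flat; a bystander. Origin: centre of its underside.
- tin: Green putty tin, 49 mm wide, 56 mm high; a bystander. Origin: centre of its underside.
- flashlight: Black torch lying down, 122 mm long, 33 mm thick; a bystander. Origin: under its middle.

How it is judged:
By the outcome, as a careful person would: the job done as asked, in the order asked, and still so for the second after the job is handed in, with the robot touching nothing.
It also fails if it takes over 72 s, if anything falls off the work surface, if the arm or the gripper's body presses on something with over 40 N, if the wrist force passes 120 N, or if a joint passes its speed limit or range.

## Robot

A 6-joint arm with a two-finger parallel gripper is mounted at the origin on a cart in front of the work surface, level with it; the furniture and walls round the work are solid. World frame = base frame: x ahead of the robot, y to its left, z up, the work surface at z = 0. Lengths are in m, angles in degrees, forces in N, time in s.
With the tool pointing down it reaches from about 0.375 to 0.9 m from the base axis. Payload 3.1 kg.
Tool frame: the origin (TCP) lies at the very end of the fingers, on their centre line; the grasp point (between the pads) lies 19 mm behind it; z points along the fingers, y is the line along which they close (so a half turn about z gives the same grasp; the last joint's range is limited). The gripper opens to 87 mm and grips with 3 to 60 N. Pads are 19 mm wide; open, the fingers measure 117 mm over their backs; the gripper's body (75 mm by 190 mm) begins 51 mm behind the grasp point.
Start: joints at [62.481, 30.224, 82.088, -0, 67.689, -10.227], TCP at [0.186, 0.597, 0.186] pointing down, gripper open.
Joint ranges: [-176.69, 176.69], [-43.24, 126.21], [12.49, 139.97], [-82, 262], [0, 151.66], [-163.58, 163.58]. Speed limits (degrees/s): [159.86, 159.86, 180, 180, 180, 180].

## Interface

Orientations are given as a 3x3 rotation matrix whose columns are the frame's x, y, z axes.
In Python, from rig import bot gives the robot as it stands.
- The arm moves only by the tool move_arm, never from a script. Its argument "increments" is a list of rows, each an object with "xyz": the shift along the tool's x, y, z in mm, a list of three; "roll": the turn about the tool's z in rad; "grip": the opening in per cent of the stroke, from 0 (shut) to 100 (fully open). A call has 1 to 5 rows; each row shifts and turns the commanded pose from where the row before left it, along the tool's axes as they then stand; what a row does not reach is not made up. A row lasts 1/12 s, in which the tool goes at most 41.7 mm and 7.16 degrees, less where a joint would pass 70% of its speed; a pose out of reach is approached as far as the arm can. A call is refused whole if a number of a shift passes 41.7 or a number of a turn 0.125, either way. A call with a gripper value outside its range is refused whole. The fingers move at their own pace and stop on an object; the grip force is fixed at half the most. Time passes only in rows, so rows that do not move let the fingers close. It gives the time, the measured TCP pose, the force, the opening and the grip force at its end, in the units of the state.
- bot.read_state(): the state, without advancing time (a new reading comes with each control period).
- bot.capture(name): name is "scene" or "top" or "wrist"; returns (picture, depth): 384x512x3 uint8, red, green, blue; 384x512 float32, m along the optical axis (not along the pixel's ray), 0 where there is no reading.
- bot.camera_model(name): a dict with "intrinsics" (3x3 intrinsics, pixels), "D" ([k1, k2, p1, p2, k3] as OpenCV has them; the pictures are not rectified), "rvec" (rotation vector, rad) and "tvec" (3), from world to camera coordinates, as OpenCV has them; the wrist camera has in their place "tool_from_camera" (4x4, takes a point from camera to tool coordinates, whose origin is the TCP and whose axes are the flange's). Camera axes: x right, y down, z forward; pixel columns grow to the right and rows downward; lengths in m; the calibration is good to about 2 mm. A picture is of the moment at which its call begins: read the wrist's pose just before it. camera_model takes no time and is no camera call.
- bot.hand_in(): hands the job in; it is judged then, once.
Trained networks look in the newest picture that a camera, given by its name, has taken for a name from the list of things; names that differ only in an ending like _2 or _b are one class to them, and where a whole thing is asked for, a point or a joint stands for the part that bears it (a point fixed in the world has none). Each returns a list of dicts, best first, with "conf" (0 to 1); they miss things now and then, are a little off and sometimes report something else, mostly with a low value. They report only what shows in the picture. A call takes as long as a camera call.
- bot.spot_in(label, camera): "at" ([x, y, z] in m, in the coordinates of the camera as it stood for that picture, good to about 4 mm: the middle of the surface that is visible of it).
- bot.trace(label, camera): "mask" (384x512 bool, what is visible of it).
The state is a dict: "time_s": time; "joint_positions": joint angles; "qvel": joint speeds; "tau": joint torques, N m; "position": TCP position; "tcp_rot": TCP orientation; "force": force on the tool from outside, world axes, zero at the start; "moment": the same for the moment, N m; "opening": opening from 0.0 (shut) to 1.0 (fully open); "grasp_force": force on a finger pad.
Only numpy, scipy, OpenCV 4.12 (cv2) and the standard library are available. Lean on these libraries where they do the work, as an engineer would, in place of code of your own. Each camera call takes 0.05 s, during which the arm holds its last target. There are 200 camera calls.

## Working session

There is one attempt and no reset: what is moved stays moved. The work goes in short steps, Python scripts to look and compute and a tool call to move; the robot and the scene stay as the last step left them, time stands still between calls to the robot, and variables do not carry over. Pictures are saved under pics/ and viewed, at most 10 in all, crops included, and the job is handed in when it is done.

Besides the shell and the picture viewer there is one more tool, called after "Emit:" in YAML: its name, and indented under it one key for each argument. move_arm: Moves the arm, as the interface text tells. Its arguments: {"type":"object","properties":{"increments":{"type":"array"}},"required":["increments"]}

```bash
mkdir -p pics; ls; cat > h.py <<'E'
import numpy as np, cv2
from rig import bot
def cam(n):
    m=bot.camera_model(n); K=np.array(m["intrinsics"]); D=np.array(m["D"]).ravel()
    if "rvec" in m:
        R=cv2.Rodrigues(np.array(m["rvec"],float))[0]; t=np.array(m["tvec"]).ravel()
        T=np.eye(4); T[:3,:3]=R.T; T[:3,3]=-R.T@t
    else:
        s=bot.read_state(); W=np.eye(4); W[:3,:3]=s["tcp_rot"]; W[:3,3]=s["position"]
        T=W@np.array(m["tool_from_camera"])
    return K,D,T
def cloud(mask,depth,K,D,T):
    v,u=np.nonzero(mask&(depth>0)); z=depth[v,u]
    p=cv2.undistortPoints(np.stack([u,v],1).astype(float)[:,None],K,D)[:,0]
    P=np.c_[p*z[:,None],z]
    return P@T[:3,:3].T+T[:3,3]
def save(n,im): cv2.imwrite("pics/"+n,im[:,:,::-1])
def circ(P):
    # robust circle fit to rim: least squares with outer hull
    h=cv2.convexHull((P[:,:2]*1e3).astype(np.float32))
    (c,r)=cv2.minEnclosingCircle(h); return np.array(c),r
E
python3 - <<'E'
from h import *
s=bot.read_state(); print(s["position"],np.round(s["tcp_rot"],3).tolist(),s["force"],s["time_s"],s["opening"])
for n in ["top","scene"]:
    T0=cam(n); im,d=bot.capture(n); save(n+"0.png",im)
    print(n,"cam pos",T0[2][:3,3])
    for l in ["mount","stud","spacer","washer","bushing","ball_bearing","tin","flashlight"]:
        r=bot.trace(l,n)
        for q in r[:2]:
            P=cloud(q["mask"],d,*T0)
            if len(P)<10: continue
            z=np.percentile(P[:,2],95); A=P[abs(P[:,2]-z)<.004]
            if len(A)<5: continue
            c,rr=circ(A)
            print(l,round(q["conf"],2),len(P),"med",np.round(np.median(P,0)*1e3),"ztop",round(z*1e3,1),"topc",np.round(np.median(A,0)*1e3,1),"circ",np.round(c,1),round(rr,1))
E
```

```text
pics
[0.18536936 0.59601975 0.18508566] [[-0.955, 0.297, -0.001], [0.297, 0.955, -0.002], [0.0, -0.002, -1.0]] [-0.20287825 -0.52308384  0.75592277] 0.0 0.998691447218505
top cam pos [ 0.35783675 -0.04401016  1.0049802 ]
mount 0.93 1818 med [543. 166.  37.] ztop 42.5 topc [548.4 168.3  40.5] circ [549.8 172. ] 63.4
stud 0.56 80 med [547. 167.  56.] ztop 106.7 topc [549.8 170.6 105.7] circ [549.2 169.8] 4.4
spacer 0.7 166 med [ 459. -121.   30.] ztop 33.0 topc [ 459.1 -121.8   30.9] circ [ 460.4 -121. ] 18.4
washer 0.53 207 med [ 491. -231.    6.] ztop 9.6 topc [ 489.7 -229.2    7.2] circ [ 490.6 -230. ] 21.5
bushing 0.63 106 med [591. -94.  28.] ztop 36.6 topc [594.3 -96.4  34.5] circ [595.8 -95.1] 13.2
ball_bearing 0.61 190 med [357. -16.  13.] ztop 16.1 topc [357.4 -16.4  13.7] circ [359.7 -13.6] 22.5
tin 0.92 329 med [730. -17.  55.] ztop 59.0 topc [736.5 -16.4  56.9] circ [736. -18.] 24.0
tin 0.34 1788 med [543. 166.  37.] ztop 42.3 topc [549.3 168.1  40.3] circ [549.9 170.4] 62.6
flashlight 0.96 470 med [ 369. -205.   28.] ztop 33.0 topc [ 366.3 -233.    30.6] circ [ 367.1 -200.
[... 261 characters left out ...]
337 med [ 451. -125.   26.] ztop 30.7 topc [ 458.2 -123.1   29.1] circ [ 458.2 -122.7] 18.7
washer 0.65 304 med [ 488. -232.    5.] ztop 6.6 topc [ 487.9 -232.6    4.8] circ [ 489.2 -232.3] 22.1
bushing 0.81 248 med [ 587. -100.   20.] ztop 33.6 topc [593.8 -96.7  32.4] circ [594.5 -97. ] 14.9
ball_bearing 0.84 413 med [357. -16.  12.] ztop 14.2 topc [358.1 -15.2  12.5] circ [358.5 -14.8] 23.8
ball_bearing 0.7 1552 med [525. 152.  31.] ztop 39.6 topc [538.5 156.1  38.4] circ [547.3 166.4] 64.0
tin 0.86 451 med [720. -26.  37.] ztop 55.3 topc [729.2 -21.2  54.1] circ [732.5 -20. ] 23.9
flashlight 0.75 1024 med [ 362. -212.   25.] ztop 31.2 topc [ 364.3 -234.3   28.9] circ [ 367.6 -204.7] 60.4
```

```bash
python3 - <<'E'
from h import *
m=bot.camera_model("wrist"); print(np.round(m["tool_from_camera"],3).tolist(),np.round(m["intrinsics"],0).tolist())
E
```

```text
[[0.001, -0.969, -0.246, 0.067], [1.0, 0.001, 0.0, 0.0], [0.0, -0.246, 0.969, -0.197], [0.0, 0.0, 0.0, 1.0]] [[329.0, 0.0, 262.0], [0.0, 329.0, 193.0], [0.0, 0.0, 1.0]]
```

View pics/top0.png

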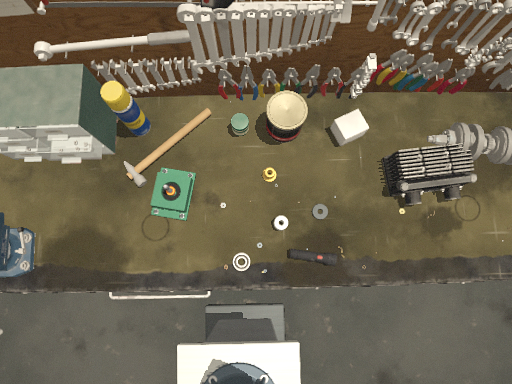

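Emit:
move_arm:
  increments:
    - {"xyz": [-34, -21.5, 0], "roll": 0, "grip": 100}
    - {"xyz": [-34, -21.5, 0], "roll": 0, "grip": 100}
    - {"xyz": [-34, -21.5, 0], "roll": 0, "grip": 100}
    - {"xyz": [-34, -21.5, 0], "roll": 0, "grip": 100}
    - {"xyz": [-34, -21.5, 0], "roll": 0, "grip": 100}

```text
time_s: 1.32
position: [0.3169, 0.4423, 0.1862]
tcp_rot: [[-0.955, 0.296, 0.0], [0.296, 0.955, 0.0], [-0.0, 0.0, -1.0]]
force: [0.2, 0.5, 0.8]
opening: 1.001
grasp_force: 0.0
```

Emit:
move_arm:
  increments:
    - {"xyz": [-34, -21.5, 0], "roll": 0, "grip": 100}
    - {"xyz": [-34, -21.5, 0], "roll": 0, "grip": 100}
    - {"xyz": [-34, -21.5, 0], "roll": 0, "grip": 100}
    - {"xyz": [-34, -21.5, 0], "roll": 0, "grip": 100}

```text
time_s: 1.65
position: [0.4215, 0.3194, 0.1863]
tcp_rot: [[-0.955, 0.297, 0.001], [0.297, 0.955, 0.0], [-0.0, 0.0, -1.0]]
force: [0.4, 0.6, -0.1]
opening: 0.999
grasp_force: 0.0
```

Emit:
move_arm:
  increments:
    - {"xyz": [-33, -21.5, 0], "roll": 0, "grip": 100}
    - {"xyz": [-33, -21.5, 0], "roll": 0, "grip": 100}
    - {"xyz": [-33, -21.5, 0], "roll": 0, "grip": 100}
    - {"xyz": [-33, -21.5, 0], "roll": 0, "grip": 100}
    - {"xyz": [-33, -21.5, 0], "roll": 0, "grip": 100}

```text
time_s: 2.07
position: [0.5471, 0.1676, 0.1863]
tcp_rot: [[-0.955, 0.298, 0.0], [0.298, 0.955, 0.0], [-0.0, 0.0, -1.0]]
force: [0.3, 0.1, 0.5]
opening: 1.0
grasp_force: 0.0
```

Emit:
move_arm:
  increments:
    - {"xyz": [0, 0, 0], "roll": 0, "grip": 100}
    - {"xyz": [0, 0, 0], "roll": 0, "grip": 100}

```text
time_s: 2.23
position: [0.5475, 0.1675, 0.186]
tcp_rot: [[-0.954, 0.301, 0.0], [0.301, 0.954, 0.0], [-0.0, 0.0, -1.0]]
force: [0.2, 0.6, 0.3]
opening: 1.001
grasp_force: 0.0
```

```bash
cat > look.py <<'E'
import sys
from h import *
def look(labels,name):
    s=bot.read_state(); print("tcp",np.round(np.array(s["position"])*1e3,1),"t",s["time_s"])
    T0=cam("wrist"); im,d=bot.capture("wrist"); save(name,im); np.savez("/tmp/"+name[:-4],im=im,d=d,T=T0[2])
    for l in labels:
        for q in bot.trace(l,"wrist")[:2]:
            P=cloud(q["mask"],d,*T0)
            if len(P)<10: continue
            z=np.percentile(P[:,2],97); A=P[abs(P[:,2]-z)<.003]
            if len(A)<5: continue
            c,rr=circ(A)
            print(l,round(q["conf"],2),len(P),"ztop",round(z*1e3,1),len(A),"med",np.round(np.median(A,0)*1e3,1),"circ",np.round(c,1),round(rr,1))
look(sys.argv[2:],sys.argv[1])
E
python3 look.py w1.png mount stud
```

```text
tcp [547.5 167.5 186. ] t 2.2333
mount 0.73 9568 ztop 40.0 5476 med [546.6 170.9  38.8] circ [550.1 170. ] 64.4
stud 0.92 494 ztop 105.0 84 med [549.7 170.2 104.3] circ [550.  170.1] 4.8
```

View pics/w1.png

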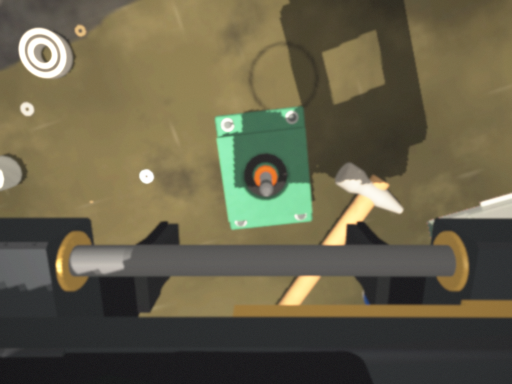

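Emit:
move_arm:
  increments:
    - {"xyz": [0, -38, 0], "roll": 0, "grip": 100}
    - {"xyz": [0, -38, 0], "roll": 0, "grip": 100}
    - {"xyz": [0, -38, 0], "roll": 0, "grip": 100}
    - {"xyz": [0, -38, 0], "roll": 0, "grip": 100}

```text
time_s: 2.72
position: [0.4992, 0.025, 0.1862]
tcp_rot: [[-0.956, 0.293, -0.0], [0.293, 0.956, 0.0], [0.0, 0.0, -1.0]]
force: [0.5, -0.3, 0.3]
opening: 0.998
grasp_force: 0.0
```

Emit:
move_arm:
  increments:
    - {"xyz": [0, -38, 10], "roll": 0, "grip": 100}
    - {"xyz": [0, -38, 10], "roll": 0, "grip": 100}
    - {"xyz": [0, -38, 10], "roll": 0, "grip": 100}
    - {"xyz": [-1.5, -38, 10], "roll": 0, "grip": 100}
    - {"xyz": [0, 0, 20], "roll": 0, "grip": 100}

```text
time_s: 3.13
position: [0.458, -0.1265, 0.1274]
tcp_rot: [[-0.954, 0.3, 0.005], [0.3, 0.954, -0.005], [-0.006, -0.003, -1.0]]
force: [0.5, -0.1, -0.7]
opening: 1.003
grasp_force: 0.0
```

Emit:
move_arm:
  increments:
    - {"xyz": [0, 0, 0], "roll": 0, "grip": 100}
    - {"xyz": [0, 0, 0], "roll": 0, "grip": 100}

```text
time_s: 3.3
position: [0.4559, -0.1197, 0.1257]
tcp_rot: [[-0.955, 0.296, -0.003], [0.296, 0.955, 0.002], [0.003, 0.001, -1.0]]
force: [0.0, -0.2, -0.7]
opening: 0.997
grasp_force: 0.0
```

```bash
python3 look.py w2.png spacer washer bushing
```

```text
tcp [ 455.9 -119.7  125.7] t 3.3
spacer 0.67 1292 ztop 29.9 1034 med [ 459.6 -121.3   28.7] circ [ 460.5 -121.3] 18.8
washer 0.45 168 ztop 5.9 162 med [ 489.4 -213.9    4.7] circ [ 487.4 -213.5] 10.5
bushing 0.8 852 ztop 33.1 128 med [586.7 -92.2  32.3] circ [589.5 -93. ] 11.9
```

View pics/w2.png

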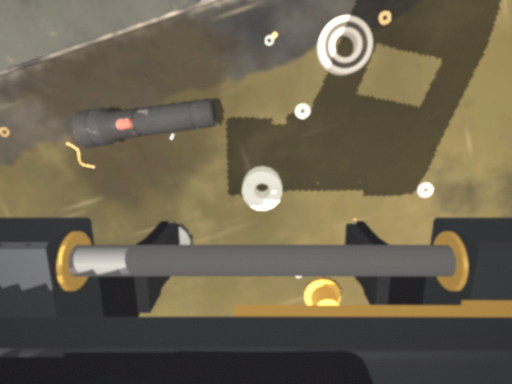

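Emit:
move_arm:
  increments:
    - {"xyz": [-4.3, -0.5, 35], "roll": 0, "grip": 100}
    - {"xyz": [0, 0, 35], "roll": 0, "grip": 100}
    - {"xyz": [0, 0, 30], "roll": 0, "grip": 100}
    - {"xyz": [0, 0, 19], "roll": 0, "grip": 100}
    - {"xyz": [0, 0, 0], "roll": 0, "grip": 60}

```text
time_s: 3.92
position: [0.4595, -0.1211, 0.0046]
tcp_rot: [[-0.955, 0.295, -0.005], [0.295, 0.955, 0.003], [0.006, 0.001, -1.0]]
force: [-0.7, 0.8, 0.3]
opening: 0.972
grasp_force: 0.0
```

Emit:
move_arm:
  increments:
    - {"xyz": [0, 0, 0], "roll": 0, "grip": 20}
    - {"xyz": [0, 0, 0], "roll": 0, "grip": 20}
    - {"xyz": [0, 0, 0], "roll": 0, "grip": 20}
    - {"xyz": [0, 0, 0], "roll": 0, "grip": 20}
    - {"xyz": [0, 0, 0], "roll": 0, "grip": 20}

```text
time_s: 4.33
position: [0.4619, -0.1235, 0.0083]
tcp_rot: [[-0.955, 0.297, 0.002], [0.297, 0.955, -0.001], [-0.003, -0.001, -1.0]]
force: [-0.4, -0.9, 0.1]
opening: 0.631
grasp_force: 0.0
```

Emit:
move_arm:
  increments:
    - {"xyz": [0, 0, 3], "roll": 0, "grip": 20}
    - {"xyz": [0, 0, 0], "roll": 0, "grip": 20}
    - {"xyz": [0, 0, 0], "roll": 0, "grip": 20}
    - {"xyz": [0, 0, 0], "roll": 0, "grip": 20}
    - {"xyz": [0, 0, 0], "roll": 0, "grip": 20}

```text
time_s: 4.75
position: [0.4609, -0.1231, 0.004]
tcp_rot: [[-0.955, 0.297, -0.0], [0.297, 0.955, 0.0], [0.0, 0.0, -1.0]]
force: [-0.2, -0.6, 0.8]
opening: 0.259
grasp_force: 0.0
```

Emit:
move_arm:
  increments:
    - {"xyz": [0, 0, 0], "roll": 0, "grip": 20}

```text
time_s: 4.83
position: [0.461, -0.1231, 0.004]
tcp_rot: [[-0.955, 0.297, -0.0], [0.297, 0.955, 0.0], [0.0, 0.0, -1.0]]
force: [0.2, -0.4, 0.8]
opening: 0.228
grasp_force: 0.0
```

```bash
python3 - <<'E'
from h import *
T=cam("scene"); im,d=bot.capture("scene"); save("s1.png",cv2.resize(im[120:320,200:500],(800,533)))
T1=cam("wrist"); iw,dw=bot.capture("wrist"); 
for n,dd,TT in (("scene",d,T),("wrist",dw,T1)):
  for q in bot.trace("spacer",n)[:2]:
    P=cloud(q["mask"],dd,*TT); z=np.percentile(P[:,2],95);A=P[abs(P[:,2]-z)<.004]; print(n,q["conf"],len(P),z,circ(A),np.median(A,0))
E
```

```text
scene 0.72 300 0.030349046870432664 (array([ 457.53503418, -122.82325745]), 18.673173904418945) [ 0.45135354 -0.11858478  0.02889565]
wrist 0.58 2575 0.029833820289398343 (array([ 454.6105957 , -119.50485992]), 17.517911911010742) [ 0.45153405 -0.11986868  0.0285577 ]
```

View pics/s1.png

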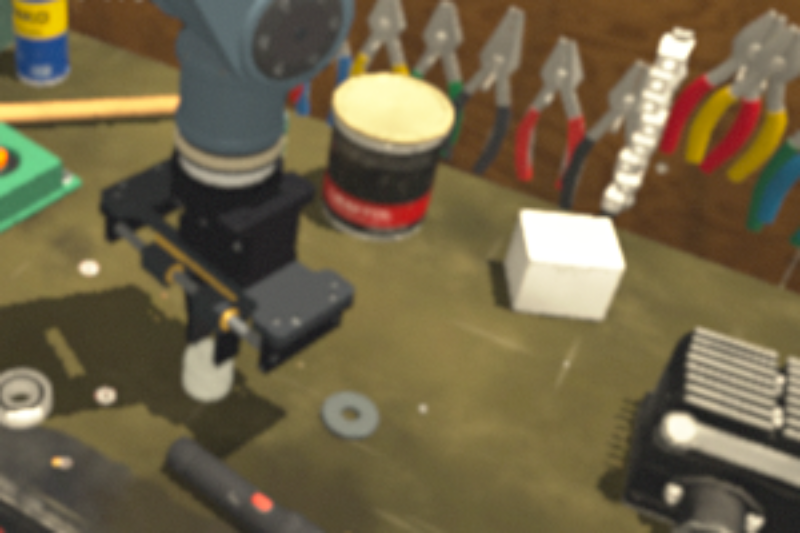

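Emit:
move_arm:
  increments:
    - {"xyz": [0, 0, 0], "roll": 0, "grip": 20}
    - {"xyz": [0, 0, 0], "roll": 0, "grip": 20}

```text
time_s: 5.2
position: [0.461, -0.1231, 0.0041]
tcp_rot: [[-0.955, 0.297, 0.0], [0.297, 0.955, 0.0], [0.0, 0.0, -1.0]]
force: [0.1, -0.3, -0.0]
opening: 0.197
grasp_force: 0.0
```

```bash
python3 look.py w3.png spacer
```

```text
tcp [ 461.  -123.1    4.1] t 5.2
spacer 0.79 2464 ztop 29.8 1453 med [ 451.2 -119.6   28.6] circ [ 454.8 -119.1] 17.9
spacer 0.17 2604 ztop 13.6 1946 med [374.5 -19.1  12.2] circ [367.9 -16.2] 22.3
```

View pics/w3.png

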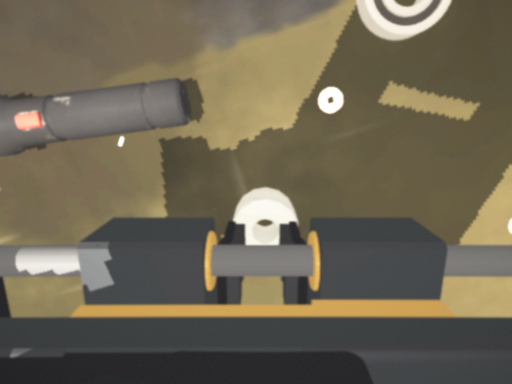

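```bash
python3 - <<'E'
from h import *
m=bot.camera_model("wrist"); Tc=np.array(m["tool_from_camera"]);K=np.array(m["intrinsics"]);D=np.array(m["D"]).ravel()
z=np.load("/tmp/w3.npz"); d=z["d"]
for r in range(180,310,8):
    row=[]
    for c in (225,232,238,250,265,280,292,298,306):
        mk=np.zeros(d.shape,bool); mk[r,c]=1
        P=cloud(mk,d,K,D,Tc); row.append("%4d,%4d,%5d"%tuple(P[0]*1e3) if len(P) else "  --  ")
    print(r," | ".join(row))
E
```

```text
180   24, -22,    4 |   24, -18,    4 |   23, -14,    5 |   23,  -7,    5 |   23,   2,    5 |   23,  11,    5 |   23,  19,    5 |   23,  22,    5 |   23,  27,    5
188   18, -23,    5 |   19, -18,    4 |   18, -15,    6 |   18,  -7,    5 |   19,   2,    1 |   18,  11,    6 |   18,  19,    5 |   19,  22,    4 |   18,  27,    4
196   13, -23,    5 |   13, -18,    4 |   13, -15,    5 |   17,  -6,  -10 |   19,   1,  -18 |   17,  10,   -9 |   13,  19,    5 |   13,  23,    4 |   13,  28,    4
204    8, -23,    5 |    8, -18,    5 |   10, -14,   -1 |   16,  -6,  -24 |   16,   1,  -24 |   16,  10,  -24 |    8,  19,    5 |    8,  23,    4 |    7,  28,    6
212    3, -23,    4 |    2, -19,    5 |   12, -12,  -23 |   12,  -6,  -25 |   12,   1,  -24 |   11,  10,  -22 |   11,  16,  -22 |    2,  23,    6 |    3,  28,    4
220   -2, -23,    4 |   -2, -19,    4 |    7, -13,  -24 |    8,  -6,  -25 |   -2,   2,    5 |    7,  10,  -25 |    7,  16,  -25 |   -2,  23,    5 |   -2,  28,    5
228   -7, -23,    5 |   11, -14,  -46 |    9, -11,  -42 |    3,  -6,  -25 |   -6,   2,    0 |    9,   9,  -42 |   11
[... 987 characters left out ...]
11,  -84 |    7,  13,  -86 |   10,  15,  -93
284    3, -13,  -86 |    2, -11,  -84 |    2,  -8,  -84 |  -49,  -7,    6 |  -48,   2,    4 |  -47,  12,    4 |    2,  11,  -84 |    3,  13,  -87 |   13,  14, -103
292    1, -13,  -87 |   -1, -11,  -84 |    0,  -8,  -84 |  -55,  -7,    6 |  -54,   2,    5 |  -53,  12,    3 |   -1,  11,  -83 |    1,  13,  -89 |   12,  13, -107
300   -1, -13,  -89 |   -4, -11,  -84 |   -4,  -9,  -83 |  -61,  -8,    6 |  -59,   2,    4 |  -60,  12,    5 |   -4,  11,  -83 |   -1,  13,  -88 |   11,  13, -108
308   24,  -7, -132 |   23,  -6, -132 |   23,  -5, -131 |   23,  -2, -132 |   24,   0, -132 |   23,   4, -131 |   24,   6, -132 |   24,   8, -133 |   24,   9, -133
```

```bash
python3 - <<'E'
from h import *
m=bot.camera_model("wrist"); Tc=np.array(m["tool_from_camera"]);K=np.array(m["intrinsics"]);D=np.array(m["D"]).ravel()
for n,lim in (("w1",70),("w2",70),("w3",30)):
    d=np.load(f"/tmp/{n}.npz")["d"]; P=cloud(d>0,d,K,D,Tc)*1e3
    P=P[(abs(P[:,0])<16)&(abs(P[:,1])<lim)&(P[:,2]<-27)&(P[:,2]>-80)]
    print(n,len(P))
    for a in range(-80,-25,6):
        Q=P[(P[:,2]>=a)&(P[:,2]<a+6)]
        if len(Q): print(a,len(Q),"x",Q[:,0].min().round(),Q[:,0].max().round(),"y-",[Q[Q[:,1]<0,1].min().round(),Q[Q[:,1]<0,1].max().round()] if (Q[:,1]<0).any() else None,"y+",[Q[Q[:,1]>0,1].min().round(),Q[Q[:,1]>0,1].max().round()] if (Q[:,1]>0).any() else None)
z=np.load("/tmp/w3.npz"); im=z["im"]; save("c3.png",cv2.resize(im[180:310,190:340],(750,650))[:600])
T=cam("scene"); im,d=bot.capture("scene")
# finger points seen by scene camera near TCP
P=cloud(d>0,d,*T)*1e3; s=bot.read_state(); c=np.array(s["position"])*1e3
L=(P-c)@np.array(s["tcp_rot"])
Q=L[(abs(L[:,0])<20)&(abs(L[:,1])<40)&(L[:,2]<0)&(L[:,2]>-80)]
for a in range(-80,0,5):
    q=Q[(Q[:,2]>=a)&(Q[:,2]<a+5)]
    if len(q): print(a,len(q),np.round(q[:,:2].min(0)),np.round(q[:,:2].max(0)))
E
```

```text
w1 1917
-80 270 x -10.0 3.0 y- [np.float64(-44.0), np.float64(-43.0)] y+ [np.float64(43.0), np.float64(44.0)]
-74 133 x -10.0 -0.0 y- [np.float64(-44.0), np.float64(-43.0)] y+ [np.float64(43.0), np.float64(44.0)]
-68 220 x -10.0 12.0 y- [np.float64(-54.0), np.float64(-43.0)] y+ [np.float64(44.0), np.float64(54.0)]
-62 346 x -10.0 12.0 y- [np.float64(-53.0), np.float64(-43.0)] y+ [np.float64(43.0), np.float64(53.0)]
-56 273 x 5.0 12.0 y- [np.float64(-52.0), np.float64(-43.0)] y+ [np.float64(43.0), np.float64(53.0)]
-50 277 x 2.0 12.0 y- [np.float64(-53.0), np.float64(-43.0)] y+ [np.float64(43.0), np.float64(53.0)]
-44 282 x -1.0 11.0 y- [np.float64(-52.0), np.float64(-43.0)] y+ [np.float64(43.0), np.float64(52.0)]
-38 116 x -2.0 11.0 y- [np.float64(-52.0), np.float64(-43.0)] y+ [np.float64(43.0), np.float64(52.0)]
w2 1914
-80 273 x -10.0 3.0 y- [np.float64(-44.0), np.float64(-43.0)] y+ [np.float64(43.0), np.float64(44.0)]
-74 127 x -10.0 -0.0 y- [np.float64(-44.0), np.float64(-43.0)] y+ [np.float64(43.0), np.float64(45.0)]
-68 223 x -10.0 12.0 y- [np.float64(-54.0), np.float64(-44.0)]
[... 1082 characters left out ...]
at64(-18.0), np.float64(-9.0)] y+ [np.float64(9.0), np.float64(18.0)]
-44 176 x 2.0 11.0 y- [np.float64(-18.0), np.float64(-9.0)] y+ [np.float64(9.0), np.float64(18.0)]
-38 61 x 9.0 12.0 y- [np.float64(-17.0), np.float64(-9.0)] y+ [np.float64(9.0), np.float64(17.0)]
-80 13 [ -9. -24.] [13. 22.]
-75 12 [  2. -23.] [13. 17.]
-70 21 [ -2. -22.] [13. 17.]
-65 22 [ -3. -21.] [13. 17.]
-60 25 [ -8. -20.] [12. 17.]
-55 31 [ -9. -20.] [13. 16.]
-50 36 [ -9. -20.] [13. 16.]
-45 34 [ -9. -20.] [12. 16.]
-40 26 [ -7. -20.] [12. 16.]
-30 63 [ -9. -17.] [19. 15.]
-25 71 [-12. -19.] [20. 19.]
-20 32 [-13. -18.] [20. 11.]
-15 31 [ -6. -19.] [20.  9.]
-10 26 [ -7. -19.] [20.  9.]
-5 21 [ -6. -19.] [20.  9.]
```

View pics/c3.png

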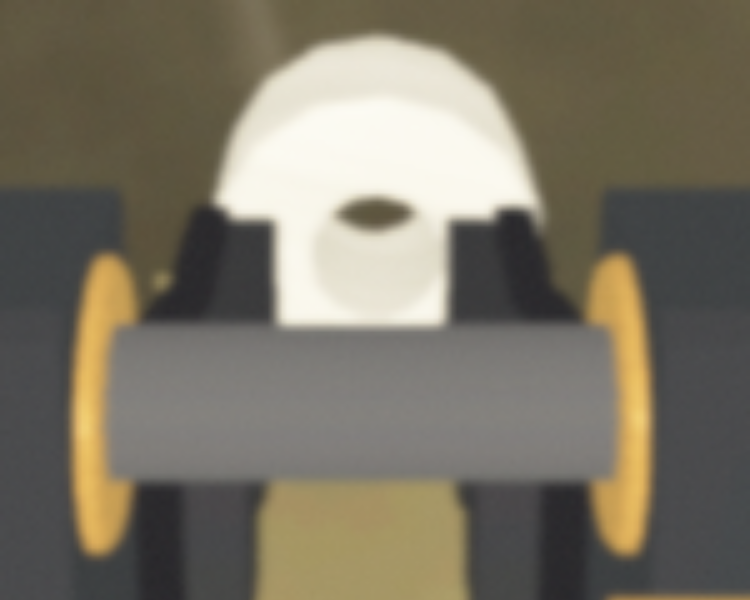

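Emit:
move_arm:
  increments:
    - {"xyz": [0, 0, 0], "roll": 0, "grip": 80}
    - {"xyz": [0, 0, 0], "roll": 0, "grip": 80}
    - {"xyz": [0, 0, 0], "roll": 0, "grip": 80}
    - {"xyz": [0, 0, 0], "roll": 0, "grip": 80}
    - {"xyz": [1, 1.6, 0], "roll": 0, "grip": 80}

```text
time_s: 5.77
position: [0.4608, -0.1216, 0.0041]
tcp_rot: [[-0.955, 0.298, 0.0], [0.298, 0.955, -0.0], [-0.001, -0.0, -1.0]]
force: [0.2, -0.8, 0.1]
opening: 0.488
grasp_force: 0.0
```

Emit:
move_arm:
  increments:
    - {"xyz": [0, 0, 0], "roll": 0, "grip": 80}
    - {"xyz": [0, 0, 0], "roll": 0, "grip": 80}
    - {"xyz": [0, 0, 0], "roll": 0, "grip": 80}

```text
time_s: 6.02
position: [0.4605, -0.1212, 0.004]
tcp_rot: [[-0.955, 0.297, -0.0], [0.297, 0.955, -0.0], [0.0, -0.0, -1.0]]
force: [-0.8, 1.0, 0.6]
opening: 0.718
grasp_force: 0.0
```

Emit:
move_arm:
  increments:
    - {"xyz": [0, 0, 12], "roll": 0, "grip": 80}
    - {"xyz": [0, 0, 10], "roll": 0, "grip": 80}
    - {"xyz": [0, 0, 8], "roll": 0, "grip": 80}

```text
time_s: 6.27
position: [0.4604, -0.1213, -0.0267]
tcp_rot: [[-0.955, 0.297, -0.0], [0.297, 0.955, 0.0], [0.0, 0.0, -1.0]]
force: [-0.4, -0.7, -0.5]
opening: 0.788
grasp_force: 0.0
```

Emit:
move_arm:
  increments:
    - {"xyz": [0, 0, 3], "roll": 0, "grip": 80}
    - {"xyz": [0, 0, 0], "roll": 0, "grip": 20}
    - {"xyz": [0, 0, 0], "roll": 0, "grip": 20}
    - {"xyz": [0, 0, 0], "roll": 0, "grip": 20}

```text
time_s: 6.6
position: [0.4606, -0.1213, -0.0288]
tcp_rot: [[-0.955, 0.297, 0.0], [0.297, 0.955, -0.0], [-0.0, -0.0, -1.0]]
force: [-0.3, -0.5, 0.2]
opening: 0.652
grasp_force: 0.0
```

Emit:
move_arm:
  increments:
    - {"xyz": [0, 0, 0], "roll": 0, "grip": 20}
    - {"xyz": [0, 0, 0], "roll": 0, "grip": 20}
    - {"xyz": [0, 0, 0], "roll": 0, "grip": 20}
    - {"xyz": [0, 0, 0], "roll": 0, "grip": 20}

```text
time_s: 6.93
position: [0.4608, -0.1214, -0.0286]
tcp_rot: [[-0.955, 0.297, 0.001], [0.297, 0.955, -0.0], [-0.001, -0.0, -1.0]]
force: [0.3, 0.6, 2.4]
opening: 0.432
grasp_force: 30.0
```

Emit:
move_arm:
  increments:
    - {"xyz": [0, 0, -30], "roll": 0, "grip": 20}
    - {"xyz": [0, 0, -34], "roll": 0, "grip": 20}
    - {"xyz": [0, 0, -34], "roll": 0, "grip": 20}
    - {"xyz": [0, 30, -28], "roll": 0, "grip": 20}
    - {"xyz": [0, 38, 0], "roll": 0, "grip": 20}

```text
time_s: 7.35
position: [0.4848, -0.059, 0.102]
tcp_rot: [[-0.953, 0.302, 0.011], [0.302, 0.953, -0.004], [-0.011, -0.001, -1.0]]
force: [0.8, 0.3, -1.3]
opening: 0.431
grasp_force: 30.0
```

Emit:
move_arm:
  increments:
    - {"xyz": [0, 39, 0], "roll": 0, "grip": 20}
    - {"xyz": [0, 39, 0], "roll": 0, "grip": 20}
    - {"xyz": [0, 39, 0], "roll": 0, "grip": 20}
    - {"xyz": [0, 39, 0], "roll": 0, "grip": 20}
    - {"xyz": [0, 38, 0], "roll": 0, "grip": 20}

```text
time_s: 7.77
position: [0.5381, 0.1309, 0.097]
tcp_rot: [[-0.955, 0.297, -0.001], [0.297, 0.955, -0.0], [0.001, -0.0, -1.0]]
force: [0.1, -1.0, -1.8]
opening: 0.432
grasp_force: 30.0
```

Emit:
move_arm:
  increments:
    - {"xyz": [0, 30, 0], "roll": 0, "grip": 20}
    - {"xyz": [1, 13, 0], "roll": 0, "grip": 20}
    - {"xyz": [0, 0, 0], "roll": 0, "grip": 20}
    - {"xyz": [0, 0, 0], "roll": 0, "grip": 20}
    - {"xyz": [0, 0, 0], "roll": 0, "grip": 20}

```text
time_s: 8.18
position: [0.5492, 0.169, 0.0967]
tcp_rot: [[-0.955, 0.298, -0.002], [0.298, 0.955, -0.001], [0.002, -0.001, -1.0]]
force: [0.7, -0.0, -1.2]
opening: 0.429
grasp_force: 30.0
```

Emit:
move_arm:
  increments:
    - {"xyz": [-0.4, 1.3, 6], "roll": 0, "grip": 20}
    - {"xyz": [0, 0, 8], "roll": 0, "grip": 20}
    - {"xyz": [0, 0, 6], "roll": 0, "grip": 20}
    - {"xyz": [0, 0, 4], "roll": 0, "grip": 20}

```text
time_s: 8.52
position: [0.5501, 0.1704, 0.0717]
tcp_rot: [[-0.954, 0.299, -0.002], [0.299, 0.954, -0.0], [0.002, -0.001, -1.0]]
force: [-0.4, -0.2, -1.2]
opening: 0.43
grasp_force: 30.0
```

Emit:
move_arm:
  increments:
    - {"xyz": [0, 0, 3], "roll": 0, "grip": 20}
    - {"xyz": [0, 0, 3], "roll": 0, "grip": 20}

```text
time_s: 8.68
position: [0.5508, 0.171, 0.0664]
tcp_rot: [[-0.955, 0.298, -0.001], [0.298, 0.955, -0.0], [0.001, -0.0, -1.0]]
force: [0.2, 0.2, -1.8]
opening: 0.432
grasp_force: 30.0
```

Emit:
move_arm:
  increments:
    - {"xyz": [0, 0, 12], "roll": 0, "grip": 20}
    - {"xyz": [0, 0, 12], "roll": 0, "grip": 20}
    - {"xyz": [0, 0, 10], "roll": 0, "grip": 20}
    - {"xyz": [0, 0, 4], "roll": 0, "grip": 20}

```text
time_s: 9.02
position: [0.5502, 0.1712, 0.0276]
tcp_rot: [[-0.955, 0.297, -0.002], [0.297, 0.955, -0.0], [0.002, -0.001, -1.0]]
force: [0.0, 0.3, -0.2]
opening: 0.433
grasp_force: 30.0
```

Emit:
move_arm:
  increments:
    - {"xyz": [0, 0, 1.5], "roll": 0, "grip": 20}
    - {"xyz": [0, 0, 1], "roll": 0, "grip": 20}

```text
time_s: 9.18
position: [0.5509, 0.1713, 0.0263]
tcp_rot: [[-0.955, 0.297, -0.001], [0.297, 0.955, -0.0], [0.0, -0.0, -1.0]]
force: [-0.4, -0.5, -1.3]
opening: 0.435
grasp_force: 30.0
```

Emit:
move_arm:
  increments:
    - {"xyz": [0, 0, 1], "roll": 0, "grip": 20}
    - {"xyz": [0, 0, 0.5], "roll": 0, "grip": 20}

```text
time_s: 9.35
position: [0.5511, 0.1712, 0.0254]
tcp_rot: [[-0.955, 0.297, 0.0], [0.297, 0.955, -0.0], [-0.0, -0.0, -1.0]]
force: [-0.9, -1.7, -0.9]
opening: 0.427
grasp_force: 30.0
```

Emit:
move_arm:
  increments:
    - {"xyz": [0.3, -1, 1], "roll": 0, "grip": 20}
    - {"xyz": [0, 0, 1], "roll": 0, "grip": 20}

```text
time_s: 9.52
position: [0.5509, 0.1705, 0.0234]
tcp_rot: [[-0.955, 0.297, 0.001], [0.297, 0.955, 0.0], [-0.001, 0.001, -1.0]]
force: [0.1, -0.0, -0.5]
opening: 0.432
grasp_force: 30.0
```

Emit:
move_arm:
  increments:
    - {"xyz": [0, 0, 1], "roll": 0, "grip": 20}
    - {"xyz": [0, 0, 1], "roll": 0, "grip": 20}

```text
time_s: 9.68
position: [0.5507, 0.1706, 0.0212]
tcp_rot: [[-0.955, 0.297, 0.001], [0.297, 0.955, 0.0], [-0.001, 0.0, -1.0]]
force: [-0.2, -0.3, -1.3]
opening: 0.428
grasp_force: 30.0
```

Emit:
move_arm:
  increments:
    - {"xyz": [0, 0, 1], "roll": 0, "grip": 20}
    - {"xyz": [0, 0, 1], "roll": 0, "grip": 20}

```text
time_s: 9.85
position: [0.5505, 0.1705, 0.019]
tcp_rot: [[-0.955, 0.297, 0.0], [0.297, 0.955, 0.0], [-0.0, 0.0, -1.0]]
force: [-1.1, -0.1, 4.6]
opening: 0.431
grasp_force: 30.0
```

Emit:
move_arm:
  increments:
    - {"xyz": [0, 0, 0], "roll": 0, "grip": 100}
    - {"xyz": [0, 0, 0], "roll": 0, "grip": 100}
    - {"xyz": [0, 0, 0], "roll": 0, "grip": 100}
    - {"xyz": [0, 0, -4], "roll": 0, "grip": 100}
    - {"xyz": [0, 0, -20], "roll": 0, "grip": 100}

```text
time_s: 10.27
position: [0.5479, 0.1701, 0.0409]
tcp_rot: [[-0.955, 0.297, -0.006], [0.297, 0.955, -0.001], [0.006, -0.003, -1.0]]
force: [0.3, -0.5, 0.4]
opening: 0.723
grasp_force: 0.0
```

Emit:
move_arm:
  increments:
    - {"xyz": [0, 0, -30], "roll": 0, "grip": 100}
    - {"xyz": [0, 0, -20], "roll": 0, "grip": 100}
    - {"xyz": [-6.2, -40, -2], "roll": 0, "grip": 100}
    - {"xyz": [-6.2, -40, 0], "roll": 0, "grip": 100}
    - {"xyz": [-6.2, -40, 0], "roll": 0, "grip": 100}

```text
time_s: 10.68
position: [0.5329, 0.0498, 0.0963]
tcp_rot: [[-0.956, 0.295, 0.003], [0.295, 0.956, -0.0], [-0.003, 0.0, -1.0]]
force: [0.1, 0.0, 0.2]
opening: 0.987
grasp_force: 0.0
```

Emit:
move_arm:
  increments:
    - {"xyz": [-6.2, -40, 0], "roll": 0, "grip": 100}
    - {"xyz": [-6.2, -40, 0], "roll": 0, "grip": 100}
    - {"xyz": [-6.2, -40, 0], "roll": 0, "grip": 100}
    - {"xyz": [-6.2, -40, 0], "roll": 0, "grip": 100}
    - {"xyz": [-6.2, -40, 0], "roll": 0, "grip": 100}

```text
time_s: 11.1
position: [0.5022, -0.1517, 0.0956]
tcp_rot: [[-0.955, 0.297, 0.001], [0.297, 0.955, -0.0], [-0.001, -0.0, -1.0]]
force: [1.0, -0.5, 0.5]
opening: 0.997
grasp_force: 0.0
```

Emit:
move_arm:
  increments:
    - {"xyz": [-6.2, -40, 0], "roll": 0, "grip": 100}
    - {"xyz": [-6.2, -38, 0], "roll": 0, "grip": 100}
    - {"xyz": [0, 0, 0], "roll": 0, "grip": 100}
    - {"xyz": [0, 0, 0], "roll": 0, "grip": 100}

```text
time_s: 11.43
position: [0.4912, -0.2304, 0.0954]
tcp_rot: [[-0.953, 0.302, 0.001], [0.302, 0.953, -0.001], [-0.001, -0.0, -1.0]]
force: [-0.4, 1.7, -0.6]
opening: 0.999
grasp_force: 0.0
```

```bash
python3 look.py w4.png washer
```

```text
tcp [ 491.2 -230.4   95.4] t 11.4333
washer 0.92 1627 ztop 6.0 1542 med [ 490.3 -230.5    4.6] circ [ 491.  -230.6] 21.7
```

Emit:
move_arm:
  increments:
    - {"xyz": [0, 0, 30], "roll": 0, "grip": 65}
    - {"xyz": [0, 0, 35], "roll": 0, "grip": 65}
    - {"xyz": [0, 0, 35], "roll": 0, "grip": 65}
    - {"xyz": [0, 0, 23], "roll": 0, "grip": 65}
    - {"xyz": [0, 0, 6], "roll": 0, "grip": 65}

```text
time_s: 11.95
position: [0.4888, -0.2246, -0.0363]
tcp_rot: [[-0.956, 0.294, -0.007], [0.294, 0.956, 0.004], [0.008, 0.002, -1.0]]
force: [-12.7, -2.7, 46.3]
opening: 0.713
grasp_force: 23.4
```

Emit:
move_arm:
  increments:
    - {"xyz": [0, 0, 0], "roll": 0, "grip": 65}
    - {"xyz": [0, 0, 1], "roll": 0, "grip": 65}

```text
time_s: 12.12
position: [0.4917, -0.2265, -0.0345]
tcp_rot: [[-0.955, 0.295, -0.0], [0.295, 0.955, 0.0], [0.0, 0.0, -1.0]]
force: [0.0, 0.6, -0.4]
opening: 0.664
grasp_force: 0.0
```

```bash
python3 look.py w5.png washer
```

```text
tcp [ 491.7 -226.5  -34.5] t 12.1167
washer 0.89 2567 ztop 5.8 2494 med [ 481.2 -227.4    4.6] circ [ 490.9 -230.1] 21.8
```

Emit:
move_arm:
  increments:
    - {"xyz": [-0.3, -3.7, 0], "roll": 0, "grip": 65}
    - {"xyz": [0, 0, 0], "roll": 0, "grip": 20}
    - {"xyz": [0, 0, 0], "roll": 0, "grip": 20}
    - {"xyz": [0, 0, 0], "roll": 0, "grip": 20}
    - {"xyz": [0, 0, 0], "roll": 0, "grip": 20}

```text
time_s: 12.63
position: [0.4906, -0.2317, -0.0346]
tcp_rot: [[-0.955, 0.297, 0.0], [0.297, 0.955, -0.0], [-0.0, -0.0, -1.0]]
force: [-0.6, 0.3, 1.9]
opening: 0.481
grasp_force: 30.0
```

Emit:
move_arm:
  increments:
    - {"xyz": [0, 0, 0], "roll": 0, "grip": 20}
    - {"xyz": [0, 0, 0], "roll": 0, "grip": 20}

```text
time_s: 12.8
position: [0.4906, -0.2317, -0.0346]
tcp_rot: [[-0.955, 0.297, 0.0], [0.297, 0.955, -0.0], [-0.0, -0.0, -1.0]]
force: [0.1, 0.1, 2.8]
opening: 0.481
grasp_force: 30.0
```

Emit:
move_arm:
  increments:
    - {"xyz": [0, 0, -10], "roll": 0, "grip": 20}
    - {"xyz": [0, 0, -15], "roll": 0, "grip": 20}
    - {"xyz": [0, 0, -15], "roll": 0, "grip": 20}
    - {"xyz": [0, 0, 0], "roll": 0, "grip": 20}

```text
time_s: 13.13
position: [0.492, -0.2326, 0.0075]
tcp_rot: [[-0.955, 0.297, 0.004], [0.297, 0.955, -0.003], [-0.004, -0.002, -1.0]]
force: [0.7, 0.6, -0.5]
opening: 0.476
grasp_force: 30.0
```

```bash
python3 look.py w6.png washer; python3 - <<'E'
import numpy as np,cv2
im=np.load("/tmp/w6.npz")["im"]; cv2.imwrite("pics/c6.png",cv2.resize(im[150:270,190:340],(750,600))[:,:,::-1])
from h import *
K,D,T=cam("wrist"); s=bot.read_state(); d=np.load("/tmp/w6.npz")["d"]
q=bot.trace("washer","wrist")
if q:
    P=cloud(q[0]["mask"],d,K,D,np.array(bot.camera_model("wrist")["tool_from_camera"]))*1e3
    P=P[(P[:,2]<-25)&(P[:,2]>-50)]
    c=P.mean(0); A=np.c_[P[:,:2],np.ones(len(P))]; print("plane",np.linalg.lstsq(A,P[:,2],rcond=None)[0],P.min(0),P.max(0))
E
```

```text
tcp [ 492.  -232.6    7.5] t 13.1333
washer 0.65 2689 ztop 47.9 2593 med [ 482.5 -229.5   46.7] circ [ 491.8 -232.6] 21.8
plane [ 1.35013369e-02  2.66861999e-03 -3.92459885e+01] [-21.35230425 -21.00610744 -42.8015321 ] [ 21.46518646  20.92491053 -33.84633931]
```

View pics/c6.png

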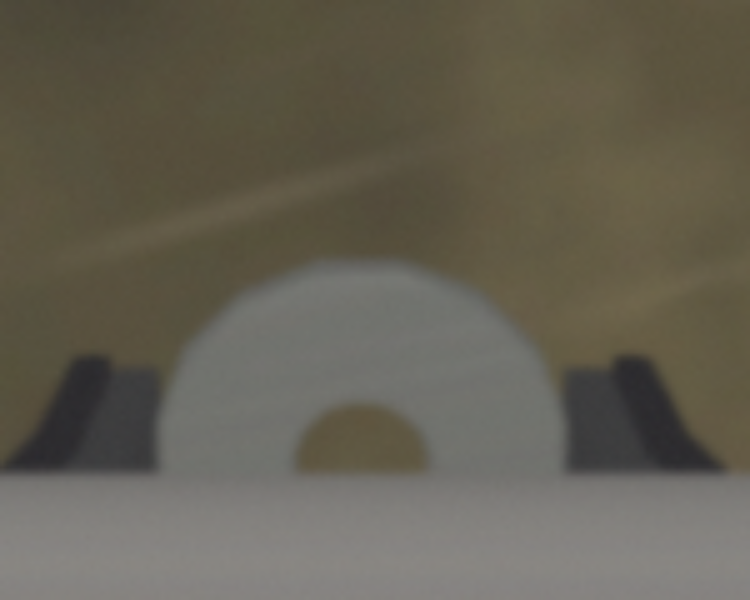

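Emit:
move_arm:
  increments:
    - {"xyz": [0, 0, -25], "roll": 0, "grip": 20}
    - {"xyz": [0, 0, -30], "roll": 0, "grip": 20}
    - {"xyz": [3, 20, -23], "roll": 0, "grip": 20}
    - {"xyz": [6.2, 39, 0], "roll": 0, "grip": 20}
    - {"xyz": [6.2, 39, 0], "roll": 0, "grip": 20}

```text
time_s: 13.7
position: [0.506, -0.1341, 0.0838]
tcp_rot: [[-0.954, 0.301, 0.003], [0.301, 0.954, -0.001], [-0.003, -0.0, -1.0]]
force: [0.0, 0.2, -0.9]
opening: 0.479
grasp_force: 30.0
```

Emit:
move_arm:
  increments:
    - {"xyz": [6.2, 39, 0], "roll": 0, "grip": 20}
    - {"xyz": [6.2, 39, 0], "roll": 0, "grip": 20}
    - {"xyz": [6.2, 39, 0], "roll": 0, "grip": 20}
    - {"xyz": [6.2, 39, 0], "roll": 0, "grip": 20}
    - {"xyz": [6.2, 39, 0], "roll": 0, "grip": 20}

```text
time_s: 14.12
position: [0.5324, 0.0639, 0.082]
tcp_rot: [[-0.955, 0.297, -0.002], [0.297, 0.955, 0.0], [0.002, -0.001, -1.0]]
force: [0.1, 0.2, -0.6]
opening: 0.483
grasp_force: 30.0
```

Emit:
move_arm:
  increments:
    - {"xyz": [6.2, 39, 0], "roll": 0, "grip": 20}
    - {"xyz": [6.2, 39, 0], "roll": 0, "grip": 20}
    - {"xyz": [5, 31, 0], "roll": 0, "grip": 20}
    - {"xyz": [0, 0, 0], "roll": 0, "grip": 20}

```text
time_s: 14.45
position: [0.5491, 0.1769, 0.082]
tcp_rot: [[-0.956, 0.292, 0.0], [0.292, 0.956, 0.002], [0.0, 0.002, -1.0]]
force: [-0.4, -0.5, -0.7]
opening: 0.481
grasp_force: 30.0
```

Emit:
move_arm:
  increments:
    - {"xyz": [0, 0, 0], "roll": 0, "grip": 20}
    - {"xyz": [0, 0, 0], "roll": 0, "grip": 20}
    - {"xyz": [0, 0, 0], "roll": 0, "grip": 20}

```text
time_s: 14.7
position: [0.5483, 0.1699, 0.0824]
tcp_rot: [[-0.954, 0.298, -0.002], [0.298, 0.954, -0.001], [0.002, -0.001, -1.0]]
force: [0.3, 0.3, -0.5]
opening: 0.48
grasp_force: 30.0
```

Emit:
move_arm:
  increments:
    - {"xyz": [-1.9, 1.1, 3], "roll": 0, "grip": 20}
    - {"xyz": [0, 0, 6], "roll": 0, "grip": 20}
    - {"xyz": [0, 0, 6], "roll": 0, "grip": 20}
    - {"xyz": [0, 0, 4], "roll": 0, "grip": 20}

```text
time_s: 15.03
position: [0.5508, 0.1709, 0.0631]
tcp_rot: [[-0.954, 0.298, -0.001], [0.298, 0.954, -0.0], [0.001, -0.001, -1.0]]
force: [0.5, 0.0, -0.7]
opening: 0.48
grasp_force: 30.0
```

Emit:
move_arm:
  increments:
    - {"xyz": [0, 0, 3], "roll": 0, "grip": 20}
    - {"xyz": [0, 0, 3], "roll": 0, "grip": 20}

```text
time_s: 15.2
position: [0.5508, 0.1713, 0.0574]
tcp_rot: [[-0.955, 0.298, -0.001], [0.298, 0.955, -0.0], [0.001, -0.001, -1.0]]
force: [-0.4, -1.2, 0.2]
opening: 0.482
grasp_force: 30.0
```

Emit:
move_arm:
  increments:
    - {"xyz": [0, 0, 3], "roll": 0, "grip": 20}
    - {"xyz": [0, 0, 3], "roll": 0, "grip": 20}

```text
time_s: 15.37
position: [0.5508, 0.1714, 0.0517]
tcp_rot: [[-0.955, 0.297, -0.001], [0.297, 0.955, -0.001], [0.001, -0.001, -1.0]]
force: [-1.2, -1.7, 0.6]
opening: 0.478
grasp_force: 30.0
```

Emit:
move_arm:
  increments:
    - {"xyz": [0.2, -0.8, 2], "roll": 0, "grip": 20}
    - {"xyz": [0, 0, 2], "roll": 0, "grip": 20}
    - {"xyz": [0, 0, 1], "roll": 0, "grip": 20}

```text
time_s: 15.62
position: [0.5509, 0.1712, 0.0468]
tcp_rot: [[-0.955, 0.297, 0.0], [0.297, 0.955, 0.0], [-0.0, 0.0, -1.0]]
force: [0.0, 0.8, 0.1]
opening: 0.483
grasp_force: 30.0
```

Emit:
move_arm:
  increments:
    - {"xyz": [0, 0, 1], "roll": 0, "grip": 20}
    - {"xyz": [0, 0, 1], "roll": 0, "grip": 20}

```text
time_s: 15.78
position: [0.5509, 0.1711, 0.0451]
tcp_rot: [[-0.955, 0.297, 0.0], [0.297, 0.955, 0.0], [-0.0, 0.0, -1.0]]
force: [0.7, -0.6, 0.0]
opening: 0.486
grasp_force: 30.0
```

Emit:
move_arm:
  increments:
    - {"xyz": [0, 0, 0.5], "roll": 0, "grip": 20}
    - {"xyz": [0, 0, 0.5], "roll": 0, "grip": 20}

```text
time_s: 15.95
position: [0.5509, 0.1711, 0.0441]
tcp_rot: [[-0.955, 0.297, 0.0], [0.297, 0.955, 0.0], [-0.0, 0.0, -1.0]]
force: [0.6, 0.2, -1.0]
opening: 0.476
grasp_force: 30.0
```

Emit:
move_arm:
  increments:
    - {"xyz": [0, 0, 0.7], "roll": 0, "grip": 20}
    - {"xyz": [0, 0, 0], "roll": 0, "grip": 100}
    - {"xyz": [0, 0, 0], "roll": 0, "grip": 100}
    - {"xyz": [0, 0, 0], "roll": 0, "grip": 100}
    - {"xyz": [0, 0, -2], "roll": 0, "grip": 100}

```text
time_s: 16.37
position: [0.5506, 0.171, 0.0452]
tcp_rot: [[-0.955, 0.297, -0.0], [0.297, 0.955, -0.0], [0.0, -0.0, -1.0]]
force: [0.1, 0.2, 0.4]
opening: 0.702
grasp_force: 0.0
```

Emit:
move_arm:
  increments:
    - {"xyz": [0, 0, -18], "roll": 0, "grip": 100}
    - {"xyz": [0, 0, -25], "roll": 0, "grip": 100}
    - {"xyz": [-10, -20, -10], "roll": 0, "grip": 100}
    - {"xyz": [-17.3, -34.6, 0], "roll": 0, "grip": 100}
    - {"xyz": [-17.3, -34.6, 0], "roll": 0, "grip": 100}

```text
time_s: 16.78
position: [0.5678, 0.0726, 0.0999]
tcp_rot: [[-0.956, 0.294, 0.003], [0.294, 0.956, -0.0], [-0.003, 0.001, -1.0]]
force: [0.1, -0.2, 0.3]
opening: 0.98
grasp_force: 0.0
```

Emit:
move_arm:
  increments:
    - {"xyz": [-17.3, -34.6, 0], "roll": 0, "grip": 100}
    - {"xyz": [-17.3, -34.6, 0], "roll": 0, "grip": 100}
    - {"xyz": [-17.3, -34.6, 0], "roll": 0, "grip": 100}
    - {"xyz": [-17.3, -34.6, 0], "roll": 0, "grip": 100}
    - {"xyz": [-7, -14, 0], "roll": 0, "grip": 100}

```text
time_s: 17.2
position: [0.596, -0.1011, 0.0989]
tcp_rot: [[-0.954, 0.301, 0.003], [0.301, 0.954, -0.003], [-0.004, -0.002, -1.0]]
force: [0.3, 0.8, 0.1]
opening: 0.998
grasp_force: 0.0
```

Emit:
move_arm:
  increments:
    - {"xyz": [0, 0, 0], "roll": 0, "grip": 100}
    - {"xyz": [0, 0, 0], "roll": 0, "grip": 100}
    - {"xyz": [0, 0, 0], "roll": 0, "grip": 100}

```text
time_s: 17.45
position: [0.5935, -0.0942, 0.0982]
tcp_rot: [[-0.955, 0.297, -0.001], [0.297, 0.955, 0.001], [0.002, 0.001, -1.0]]
force: [-0.9, -0.2, 0.6]
opening: 1.0
grasp_force: 0.0
```

```bash
python3 look.py w7.png bushing; python3 - <<'E'
from h import *
T=cam("scene"); im,d=bot.capture("scene")
for l in ("washer","spacer","stud"):
  for q in bot.trace(l,"scene")[:1]:
    P=cloud(q["mask"],d,*T); print(l,q["conf"],np.round(np.percentile(P,[5,50,95],axis=0)*1e3).tolist())
E
```

```text
tcp [593.5 -94.2  98.2] t 17.45
bushing 0.89 1400 ztop 33.7 609 med [596.9 -95.1  32.6] circ [597.  -95.2] 13.8
bushing 0.32 151 ztop 29.7 10 med [719.8 -33.4  29.1] circ [719.6 -33.4] 1.7
washer 0.47 [[529.0, 149.0, 73.0], [543.0, 163.0, 80.0], [566.0, 184.0, 82.0]]
```

Emit:
move_arm:
  increments:
    - {"xyz": [-3.6, 0, 25], "roll": 0, "grip": 60}
    - {"xyz": [0, 0, 30], "roll": 0, "grip": 60}
    - {"xyz": [0, 0, 25], "roll": 0, "grip": 60}
    - {"xyz": [0, 0, 15], "roll": 0, "grip": 60}
    - {"xyz": [0, 0, 10], "roll": 0, "grip": 60}

```text
time_s: 18.17
position: [0.5964, -0.0956, -0.0087]
tcp_rot: [[-0.955, 0.297, -0.003], [0.297, 0.955, 0.001], [0.003, 0.0, -1.0]]
force: [0.4, 0.0, -0.1]
opening: 0.709
grasp_force: 0.0
```

Emit:
move_arm:
  increments:
    - {"xyz": [0, 0, 6], "roll": 0, "grip": 60}
    - {"xyz": [0, 0, 4], "roll": 0, "grip": 60}
    - {"xyz": [0, 0, 0], "roll": 0, "grip": 60}

```text
time_s: 18.42
position: [0.5979, -0.0965, -0.0168]
tcp_rot: [[-0.955, 0.297, 0.0], [0.297, 0.955, -0.0], [-0.0, 0.0, -1.0]]
force: [0.6, -0.2, 0.8]
opening: 0.608
grasp_force: 0.0
```

Emit:
move_arm:
  increments:
    - {"xyz": [1.2, 1, 4], "roll": 0, "grip": 60}
    - {"xyz": [0, 0, 4], "roll": 0, "grip": 60}
    - {"xyz": [0, 0, 3], "roll": 0, "grip": 50}
    - {"xyz": [0, 0, 0], "roll": 0, "grip": 50}
    - {"xyz": [0, 0, 0], "roll": 0, "grip": 50}

```text
time_s: 18.83
position: [0.5969, -0.0954, -0.0276]
tcp_rot: [[-0.955, 0.297, 0.0], [0.297, 0.955, -0.0], [-0.0, -0.0, -1.0]]
force: [0.9, 0.1, -0.3]
opening: 0.513
grasp_force: 0.0
```

Emit:
move_arm:
  increments:
    - {"xyz": [0, 0, 0.8], "roll": 0, "grip": 10}
    - {"xyz": [0, 0, 0], "roll": 0, "grip": 10}
    - {"xyz": [0, 0, 0], "roll": 0, "grip": 10}
    - {"xyz": [0, 0, 0], "roll": 0, "grip": 10}
    - {"xyz": [0, 0, 0], "roll": 0, "grip": 10}

```text
time_s: 19.25
position: [0.597, -0.0954, -0.0283]
tcp_rot: [[-0.955, 0.297, 0.0], [0.297, 0.955, -0.0], [-0.0, -0.0, -1.0]]
force: [0.6, 0.3, 0.7]
opening: 0.308
grasp_force: 30.0
```

Emit:
move_arm:
  increments:
    - {"xyz": [0, 0, 0], "roll": 0, "grip": 10}

```text
time_s: 19.33
position: [0.597, -0.0954, -0.0284]
tcp_rot: [[-0.955, 0.297, 0.0], [0.297, 0.955, -0.0], [-0.0, -0.0, -1.0]]
force: [-1.1, 0.4, 0.2]
opening: 0.306
grasp_force: 30.0
```

Emit:
move_arm:
  increments:
    - {"xyz": [0, 0, -20], "roll": 0, "grip": 10}
    - {"xyz": [0, 0, -36], "roll": 0, "grip": 10}
    - {"xyz": [0, 0, -36], "roll": 0, "grip": 10}
    - {"xyz": [8, 16, -30], "roll": 0, "grip": 10}
    - {"xyz": [17.3, 33.6, 0], "roll": 0, "grip": 10}

```text
time_s: 19.75
position: [0.5945, -0.0452, 0.1001]
tcp_rot: [[-0.953, 0.302, 0.016], [0.302, 0.953, -0.006], [-0.017, -0.001, -1.0]]
force: [1.8, 0.0, -1.8]
opening: 0.306
grasp_force: 30.0
```

Emit:
move_arm:
  increments:
    - {"xyz": [17.3, 33.6, 0], "roll": 0, "grip": 10}
    - {"xyz": [17.3, 33.6, 0], "roll": 0, "grip": 10}
    - {"xyz": [17.3, 33.6, 0], "roll": 0, "grip": 10}
    - {"xyz": [17.3, 33.6, 0], "roll": 0, "grip": 10}
    - {"xyz": [17.3, 33.6, 0], "roll": 0, "grip": 10}

```text
time_s: 20.17
position: [0.5539, 0.1472, 0.0934]
tcp_rot: [[-0.955, 0.298, -0.001], [0.298, 0.955, -0.0], [0.001, -0.0, -1.0]]
force: [0.4, -0.6, -2.0]
opening: 0.309
grasp_force: 30.0
```

Emit:
move_arm:
  increments:
    - {"xyz": [8, 16, 0], "roll": 0, "grip": 10}
    - {"xyz": [3, 6, 0], "roll": 0, "grip": 10}
    - {"xyz": [0, 0, 0], "roll": 0, "grip": 10}
    - {"xyz": [0, 0, 0], "roll": 0, "grip": 10}
    - {"xyz": [0, 0, 0], "roll": 0, "grip": 10}

```text
time_s: 20.58
position: [0.5513, 0.1684, 0.0934]
tcp_rot: [[-0.954, 0.299, 0.0], [0.299, 0.954, -0.001], [-0.0, -0.001, -1.0]]
force: [0.2, -0.4, -1.6]
opening: 0.303
grasp_force: 30.0
```

Emit:
move_arm:
  increments:
    - {"xyz": [1.3, 2.1, 4], "roll": 0, "grip": 10}
    - {"xyz": [0, 0, 7], "roll": 0, "grip": 10}
    - {"xyz": [0, 0, 6], "roll": 0, "grip": 10}
    - {"xyz": [0, 0, 4], "roll": 0, "grip": 10}

```text
time_s: 20.92
position: [0.5497, 0.1715, 0.0713]
tcp_rot: [[-0.954, 0.298, -0.002], [0.298, 0.954, -0.0], [0.002, -0.001, -1.0]]
force: [0.1, -0.3, -1.7]
opening: 0.306
grasp_force: 30.0
```

Emit:
move_arm:
  increments:
    - {"xyz": [0, 0, 3], "roll": 0, "grip": 10}
    - {"xyz": [0, 0, 2], "roll": 0, "grip": 10}

```text
time_s: 21.08
position: [0.5503, 0.1716, 0.0669]
tcp_rot: [[-0.955, 0.297, -0.001], [0.297, 0.955, -0.001], [0.0, -0.001, -1.0]]
force: [0.1, -3.2, -0.8]
opening: 0.31
grasp_force: 30.0
```

Emit:
move_arm:
  increments:
    - {"xyz": [0, 0, 2], "roll": 0, "grip": 10}
    - {"xyz": [0, 0, 2], "roll": 0, "grip": 10}

```text
time_s: 21.25
position: [0.5504, 0.1716, 0.0635]
tcp_rot: [[-0.955, 0.297, -0.0], [0.297, 0.955, -0.001], [-0.0, -0.001, -1.0]]
force: [-0.3, -3.5, 0.3]
opening: 0.309
grasp_force: 30.0
```

Lateral force −3.5 N in y: shift about 1 mm toward −y, then go on.

Emit:
move_arm:
  increments:
    - {"xyz": [-0.3, -1, 1], "roll": 0, "grip": 10}
    - {"xyz": [0, 0, 1.5], "roll": 0, "grip": 10}

```text
time_s: 21.42
position: [0.5503, 0.1716, 0.061]
tcp_rot: [[-0.955, 0.298, 0.0], [0.298, 0.955, 0.001], [0.0, 0.001, -1.0]]
force: [-0.2, -0.4, -1.4]
opening: 0.31
grasp_force: 30.0
```

Emit:
move_arm:
  increments:
    - {"xyz": [0, 0, 1.5], "roll": 0, "grip": 10}
    - {"xyz": [0, 0, 1.5], "roll": 0, "grip": 10}

```text
time_s: 21.58
position: [0.5503, 0.1715, 0.058]
tcp_rot: [[-0.955, 0.297, 0.0], [0.297, 0.955, 0.0], [-0.0, 0.0, -1.0]]
force: [0.6, -0.5, -1.5]
opening: 0.306
grasp_force: 30.0
```

Emit:
move_arm:
  increments:
    - {"xyz": [0, 0, 1], "roll": 0, "grip": 10}
    - {"xyz": [0, 0, 0.5], "roll": 0, "grip": 10}

```text
time_s: 21.75
position: [0.5502, 0.1715, 0.0564]
tcp_rot: [[-0.955, 0.297, -0.0], [0.297, 0.955, 0.0], [0.0, 0.0, -1.0]]
force: [0.5, -0.8, -1.2]
opening: 0.307
grasp_force: 30.0
```

Emit:
move_arm:
  increments:
    - {"xyz": [0, 0, 1], "roll": 0, "grip": 10}
    - {"xyz": [0, 0, 1], "roll": 0, "grip": 10}
    - {"xyz": [0, 0, 1], "roll": 0, "grip": 10}

```text
time_s: 22.0
position: [0.5504, 0.1715, 0.054]
tcp_rot: [[-0.955, 0.297, 0.0], [0.297, 0.955, 0.0], [-0.0, 0.0, -1.0]]
force: [0.2, 0.7, 3.9]
opening: 0.305
grasp_force: 30.0
```

Emit:
move_arm:
  increments:
    - {"xyz": [0, 0, 1], "roll": 0, "grip": 10}
    - {"xyz": [0, 0, 1], "roll": 0, "grip": 10}
    - {"xyz": [0, 0, 0], "roll": 0, "grip": 10}

```text
time_s: 22.25
position: [0.5504, 0.1715, 0.0516]
tcp_rot: [[-0.955, 0.297, 0.0], [0.297, 0.955, 0.0], [-0.0, 0.0, -1.0]]
force: [-0.8, 0.9, 2.7]
opening: 0.306
grasp_force: 30.0
```

Emit:
move_arm:
  increments:
    - {"xyz": [0, 0, 1], "roll": 0, "grip": 10}
    - {"xyz": [0, 0, 1], "roll": 0, "grip": 10}
    - {"xyz": [0, 0, 1], "roll": 0, "grip": 10}
    - {"xyz": [0, 0, 0], "roll": 0, "grip": 10}

```text
time_s: 22.58
position: [0.5503, 0.1714, 0.0483]
tcp_rot: [[-0.955, 0.297, 0.0], [0.297, 0.955, 0.0], [0.0, 0.0, -1.0]]
force: [-1.0, 0.6, 1.5]
opening: 0.306
grasp_force: 30.0
```

Emit:
move_arm:
  increments:
    - {"xyz": [0, 0, 1], "roll": 0, "grip": 10}
    - {"xyz": [0, 0, 1], "roll": 0, "grip": 10}
    - {"xyz": [0, 0, 0.5], "roll": 0, "grip": 10}
    - {"xyz": [0, 0, 0], "roll": 0, "grip": 10}

```text
time_s: 22.92
position: [0.5503, 0.1714, 0.0459]
tcp_rot: [[-0.955, 0.297, 0.0], [0.297, 0.955, 0.0], [0.0, 0.0, -1.0]]
force: [-0.0, 1.4, 1.9]
opening: 0.307
grasp_force: 30.0
```

Emit:
move_arm:
  increments:
    - {"xyz": [0, 0, 0.5], "roll": 0, "grip": 10}
    - {"xyz": [0, 0, 0.5], "roll": 0, "grip": 10}
    - {"xyz": [0, 0, 0.5], "roll": 0, "grip": 10}

```text
time_s: 23.17
position: [0.5503, 0.1714, 0.0446]
tcp_rot: [[-0.955, 0.297, 0.0], [0.297, 0.955, 0.0], [-0.0, 0.0, -1.0]]
force: [-0.8, 1.4, 3.3]
opening: 0.304
grasp_force: 30.0
```

Emit:
move_arm:
  increments:
    - {"xyz": [0, 0, 0.5], "roll": 0, "grip": 10}
    - {"xyz": [0, 0, 0.5], "roll": 0, "grip": 10}
    - {"xyz": [0, 0, 0.5], "roll": 0, "grip": 10}

```text
time_s: 23.42
position: [0.5503, 0.1713, 0.043]
tcp_rot: [[-0.955, 0.297, 0.0], [0.297, 0.955, 0.0], [-0.0, 0.0, -1.0]]
force: [-1.5, 1.9, 2.6]
opening: 0.31
grasp_force: 30.0
```

Emit:
move_arm:
  increments:
    - {"xyz": [0.4, 0.3, 0.5], "roll": 0, "grip": 10}
    - {"xyz": [0, 0, 0.5], "roll": 0, "grip": 10}
    - {"xyz": [0, 0, 0.5], "roll": 0, "grip": 10}

```text
time_s: 23.67
position: [0.5503, 0.1714, 0.0417]
tcp_rot: [[-0.955, 0.297, 0.001], [0.297, 0.955, -0.0], [-0.001, -0.0, -1.0]]
force: [-0.7, 0.6, 5.1]
opening: 0.308
grasp_force: 30.0
```

Emit:
move_arm:
  increments:
    - {"xyz": [0, 0, 0.4], "roll": 0, "grip": 10}
    - {"xyz": [0, 0, 0], "roll": 0, "grip": 10}

```text
time_s: 23.83
position: [0.5503, 0.1714, 0.0415]
tcp_rot: [[-0.955, 0.297, 0.001], [0.297, 0.955, -0.0], [-0.001, -0.0, -1.0]]
force: [0.3, 0.1, 4.5]
opening: 0.306
grasp_force: 30.0
```

Emit:
move_arm:
  increments:
    - {"xyz": [0, 0, 0], "roll": 0, "grip": 10}

```text
time_s: 23.92
position: [0.5503, 0.1714, 0.0415]
tcp_rot: [[-0.955, 0.297, 0.001], [0.297, 0.955, -0.0], [-0.001, -0.0, -1.0]]
force: [-0.7, 0.0, 4.9]
opening: 0.309
grasp_force: 30.0
```

Emit:
move_arm:
  increments:
    - {"xyz": [0, 0, 0.4], "roll": 0, "grip": 10}
    - {"xyz": [0, 0, 0.3], "roll": 0, "grip": 10}
    - {"xyz": [0, 0, 0], "roll": 0, "grip": 10}

```text
time_s: 24.17
position: [0.5504, 0.1714, 0.0412]
tcp_rot: [[-0.955, 0.297, 0.001], [0.297, 0.955, -0.0], [-0.001, -0.0, -1.0]]
force: [-1.4, 0.5, 6.8]
opening: 0.307
grasp_force: 30.0
```

Emit:
move_arm:
  increments:
    - {"xyz": [0, 0, 0], "roll": 0, "grip": 10}

```text
time_s: 24.25
position: [0.5503, 0.1715, 0.0412]
tcp_rot: [[-0.955, 0.297, 0.001], [0.297, 0.955, -0.0], [-0.001, -0.0, -1.0]]
force: [-1.1, 0.4, 7.1]
opening: 0.314
grasp_force: 30.0
```

Emit:
move_arm:
  increments:
    - {"xyz": [0, 0, 0.5], "roll": 0, "grip": 10}
    - {"xyz": [0, 0, 0.5], "roll": 0, "grip": 10}
    - {"xyz": [0, 0, 0], "roll": 0, "grip": 10}

```text
time_s: 24.5
position: [0.5504, 0.1714, 0.0406]
tcp_rot: [[-0.955, 0.297, 0.001], [0.297, 0.955, -0.0], [-0.001, 0.0, -1.0]]
force: [-2.0, -0.1, 10.1]
opening: 0.31
grasp_force: 30.0
```

Emit:
move_arm:
  increments:
    - {"xyz": [0, 0, 0], "roll": 0, "grip": 10}

```text
time_s: 24.58
position: [0.5504, 0.1715, 0.0406]
tcp_rot: [[-0.955, 0.297, 0.001], [0.297, 0.955, -0.0], [-0.001, 0.0, -1.0]]
force: [-2.1, -0.7, 10.5]
opening: 0.309
grasp_force: 30.0
```

Emit:
move_arm:
  increments:
    - {"xyz": [0, 0, 0], "roll": 0, "grip": 100}
    - {"xyz": [0, 0, 0], "roll": 0, "grip": 100}
    - {"xyz": [0, 0, 0], "roll": 0, "grip": 100}
    - {"xyz": [0, 0, 0], "roll": 0, "grip": 100}
    - {"xyz": [0, 0, 0], "roll": 0, "grip": 100}

```text
time_s: 25.0
position: [0.5494, 0.1715, 0.0388]
tcp_rot: [[-0.955, 0.297, -0.001], [0.297, 0.955, -0.0], [0.001, -0.001, -1.0]]
force: [-0.3, 0.0, 0.0]
opening: 0.604
grasp_force: 0.0
```

Emit:
move_arm:
  increments:
    - {"xyz": [0, 0, -5], "roll": 0, "grip": 100}
    - {"xyz": [0, 0, -20], "roll": 0, "grip": 100}
    - {"xyz": [0, 0, -30], "roll": 0, "grip": 100}
    - {"xyz": [0, 0, -30], "roll": 0, "grip": 100}
    - {"xyz": [0, 0, -30], "roll": 0, "grip": 100}

```text
time_s: 25.42
position: [0.5493, 0.1716, 0.1554]
tcp_rot: [[-0.955, 0.297, -0.002], [0.297, 0.955, -0.0], [0.001, -0.001, -1.0]]
force: [0.6, -0.6, 0.1]
opening: 0.958
grasp_force: 0.0
```

Emit:
move_arm:
  increments:
    - {"xyz": [0, 0, -20], "roll": 0, "grip": 100}
    - {"xyz": [0, 0, 0], "roll": 0, "grip": 100}
    - {"xyz": [0, 0, 0], "roll": 0, "grip": 100}

```text
time_s: 25.67
position: [0.5506, 0.1718, 0.1758]
tcp_rot: [[-0.955, 0.297, 0.003], [0.297, 0.955, 0.0], [-0.003, 0.001, -1.0]]
force: [0.0, 0.8, 0.3]
opening: 0.995
grasp_force: 0.0
```

```bash
python3 - <<'E'
from h import *
Ts=cam("scene"); im,d=bot.capture("scene"); Tw=cam("wrist"); iw,dw=bot.capture("wrist")
for n,dd,T in (("scene",d,Ts),("wrist",dw,Tw)):
  for l in ("bushing","washer","spacer","stud","tin","ball_bearing","flashlight"):
    for q in bot.trace(l,n)[:1]:
      P=cloud(q["mask"],dd,*T)
      if len(P): print(n,l,round(q["conf"],2),np.round(np.percentile(P,[3,50,97],axis=0)*1e3).tolist())
a=cv2.resize(im[130:290,130:290],(400,400)); b=cv2.resize(iw[80:260,180:360],(400,400)); save("fin.png",np.hstack([a,b]))
print(bot.read_state()["time_s"],bot.read_state()["position"])
E
```

```text
scene bushing 0.64 [[531.0, 155.0, 71.0], [539.0, 161.0, 84.0], [555.0, 177.0, 102.0]]
scene washer 0.72 [[528.0, 150.0, 34.0], [535.0, 157.0, 46.0], [556.0, 176.0, 60.0]]
scene stud 0.74 [[481.0, 116.0, 1.0], [517.0, 145.0, 25.0], [588.0, 218.0, 40.0]]
scene tin 0.91 [[711.0, -42.0, 0.0], [719.0, -25.0, 39.0], [758.0, -2.0, 56.0]]
scene ball_bearing 0.86 [[337.0, -38.0, 0.0], [357.0, -16.0, 12.0], [379.0, 5.0, 15.0]]
scene flashlight 0.6 [[344.0, -263.0, 8.0], [362.0, -214.0, 26.0], [380.0, -147.0, 32.0]]
wrist bushing 0.84 [[533.0, 155.0, 73.0], [544.0, 174.0, 98.0], [562.0, 188.0, 104.0]]
wrist washer 0.52 [[530.0, 151.0, 66.0], [539.0, 181.0, 68.0], [560.0, 192.0, 73.0]]
wrist stud 0.47 [[545.0, 165.0, 94.0], [549.0, 171.0, 103.0], [554.0, 176.0, 106.0]]
wrist ball_bearing 0.8 [[342.0, -34.0, 1.0], [361.0, -12.0, 12.0], [383.0, 9.0, 14.0]]
wrist flashlight 0.75 [[530.0, 150.0, 33.0], [538.0, 171.0, 68.0], [553.0, 192.0, 73.0]]
26.4667 [0.54999398 0.17168293 0.17449179]
```

View pics/fin.png

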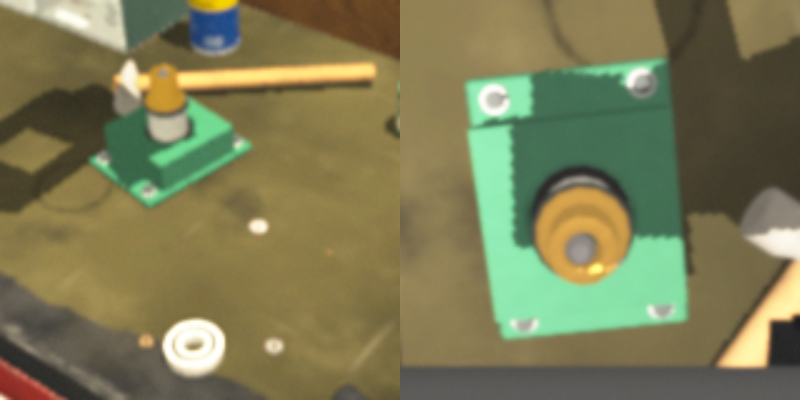

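The picture shows the bushing on the stud with the spacer below it. Its top is at about 104 mm, which matches a closed stack with the spacer's underside near z = 34 mm. The bystanders are where they were.

```bash
python3 -c "
from rig import bot
print(bot.hand_in())"
```

```text
the job is handed in; nothing more can be done
None
```

The stack (spacer, washer, bushing flange-down) is closed up on the stud, seated on the rubber at an estimated 7.5 N, released, and handed in at about 26 s. The finger ends turned out to sit about 36 mm behind the reported TCP, so my first grasp closed above the spacer, and while fetching the washer the fingertips knocked the bench once at a reading of about 46 N; whether that counts against the 40 N limit on the arm and gripper's body I don't know.

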